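Press the maker's mark into a wooden medallion

TASK

On the carving bench, take the hand stamp with the round steel foot and, holding it upright, press it firmly and steadily straight down on the middle of the round wooden blank until its sprung bed has sunk more than half-way, and keep it there for a moment. Lift it straight up off the blank without sliding it off the middle or tipping it, then stand it upright on the middle of the square cork mat and let go.

Things in the scene. Friction and masses are not known exactly. Their poses are not given: they have to be found in the camera images.
- stamp_mid (a point): Centre, half-way up, of a loose hand stamp standing upright, 110 mm tall, 0.2 to 0.33 kg. Round flat steel foot, 40 mm diameter, 28 mm high (underside 55 mm below this point). Round dark-wood handle, 30 mm diameter from 42 to 98 mm above the underside: grip there from above. z: axis, up. A like-handled bystander has a 48 mm square foot: not that one; they may swap places.
- blank_top (a point): Centre of the flat top of the round pale-wood blank (70 mm diameter, 14 mm thick), fixed on a square plywood bed (84 mm) in a square wooden frame (110 mm outside, 45 mm high). It is 64 mm above the bench when not pressed, and this point sinks with the bed. z up. The stamp's foot goes on this point.
- bed (a joint): How far the sprung bed under the round blank is pressed down, in m: 0 is up (at rest), 0.010 the hard stop. It starts to move at about 4 N, reaches 0.005 at about 8 N and the stop at about 13 N, and springs back up. A good mark needs more than 0.005; over 60 N on the stamp would crush the wood.
- rest_top (a point): Centre of the upper face of the square cork mat (100 x 100 mm, 8 mm thick, fixed flat on the bench), where the stamp is to be left standing. z up.

How it is judged (in metres and radians):
On the way, in this order (a step that is already met when the one before it is completed fails the run):
1. The upright stamp presses the middle of the round blank so that the bed is at least 5 mm down, for 0.3 s (value of joint bed above 0.005 m and contact force between stamp and bed above 3 N and horizontal distance between stamp_mid and blank_top below 0.013 m and angle between stamp_mid's own z axis and vertical below 0.18 rad), for 0.3 s.
2. The stamp is lifted straight up, still upright: 20 mm clear of the blank and within 30 mm of its middle sideways, the bed back up (z of stamp_mid in the frame of blank_top above 0.075 m and horizontal distance between stamp_mid and blank_top below 0.03 m and angle between stamp_mid's own z axis and vertical below 0.25 rad and value of joint bed below 0.0015 m), for 0.02 s.
At the end, for the whole second after the job is handed in: The stamp stands upright (within 6 degrees) and still on the cork mat, its axis within 30 mm of the mat's centre; the bed with the blank is back up (within 1.5 mm) (horizontal distance between stamp_mid and rest_top below 0.03 m and z of stamp_mid in the frame of rest_top between 0.05 and 0.06 m and angle between stamp_mid's own z axis and vertical below 0.1 rad and linear speed of stamp below 0.02 m/s and value of joint bed below 0.0015 m); the robot touches nothing.
It fails at once if The stamp rubs or presses the blank more than 18 mm from its middle (slid or misplaced) (contact force between stamp and bed above 1 N and horizontal distance between stamp_mid and blank_top above 0.018 m).
It fails at once if The stamp bears on the blank tipped by more than 14 degrees (contact force between stamp and bed above 1 N and angle between stamp_mid's own z axis and vertical above 0.25 rad).
It fails at once if The stamp is pressed on the blank with more than 60 N (contact force between stamp and bed above 60 N).
It also fails if it takes over 51 s, if anything falls off the work surface, if the arm or the gripper's body presses on something with over 40 N, if the wrist force passes 120 N, or if a joint passes its speed limit or range.

ROBOT

A 6-joint arm with a two-finger parallel gripper is mounted at the origin on the work surface. World frame = base frame: x ahead of the robot, y to its left, z up, the work surface at z = 0. Lengths are in m, angles in degrees, forces in N, time in s.
With the tool pointing down it reaches from about 0.25 to 0.725 m from the base axis. Payload 9.7 kg.
Tool frame: the origin (TCP) lies at the very end of the fingers, on their centre line; the grasp point (between the pads) lies 19 mm behind it; z points along the fingers, y is the direction in which the jaws open and shut (so a half turn about z gives the same grasp; the last joint's range is limited). The gripper opens to 85 mm and grips with 20 to 120 N. Pads are 22 mm wide; open, the fingers measure 114 mm over their backs; the gripper's body (76 mm by 85 mm) begins 54 mm behind the grasp point. The pads swing forward as they close: fully open they stand 13 mm farther back than shut.
Start: joints at [-74.255, 4.979, 10.078, 95.1, 0, 90], TCP at [0.149, -0.529, 0.231] pointing down, gripper open.
Joint ranges: [-179.16, 179.16], [-48.56, 103.87], [-65.8, 70.77], [-126.05, 130.52], [-82.76, 87.17], [-180, 180]. Speed limits (degrees/s): [127.2, 127.2, 147.25, 180, 180, 180].

INTERFACE

Orientations are given as [roll, pitch, yaw] about the fixed x, y, z axes, in that order (R = Rz(yaw) Ry(pitch) Rx(roll)).
In Python, from workcell import bot gives the robot as it stands. The module is installed in compiled form; this text tells all that it offers.
- The arm moves only by the tool step_arm, never from a script. Its arguments are lists of equal length, an entry for each row: "dr": the turn, a rotation vector about the tool's x, y, z in rad, a list of three; "xyz": the shift along the tool's x, y, z in units of 40 mm (1.0 is 40 mm), a list of three; "gripper": the opening, from 0 (shut) to 1 (fully open). In form: {"dr": [[wx, wy, wz], ...], "xyz": [[x, y, z], ...], "gripper": [gripper, ...]}. A call has exactly 8 rows; each row is the pose to reach, as a shift and turn from the pose commanded when the call began, along the tool's axes at that moment; what a row does not reach only later rows make up. A row lasts 1/10 s, in which the tool goes at most 50 mm and 8.59 degrees, less where a joint would pass 70% of its speed; a pose out of reach is approached as far as the arm can. A call with a gripper value outside its range is refused whole. The fingers move at their own pace and stop on an object; "squeeze" is the grip in N (left out, the last holds). Time passes only in rows, so rows that repeat a pose let the fingers close, or fill a call up. It gives the time, the measured TCP pose, the force and the opening at its end, in the units of the state.
- bot.get_obs(): the state, without advancing time (a new reading comes with each control period).
- bot.camera(name): name is "side" or "top"; returns a dict with "image" (420x560x3 uint8, red, green, blue), "camera_matrix" (3x3 intrinsics, pixels), "k1" (the pictures are not rectified: a ray, as slopes to the right and down, at radius r is drawn at 1 + k1 r^2 times it, then the intrinsics apply), "R" (3x3) and "t" (3): a world point X has camera coordinates R X + t. Camera axes: x right, y down, z forward; pixel columns grow to the right and rows downward; lengths in m; the calibration is good to about 2 mm. A picture is of the moment at which its call begins. There is no depth.
- bot.job_done(): hands the job in, once; it reports no verdict.
Trained networks look in a picture, given as the dict that the camera call returned (one of the last four; its "shot" number tells which), for a name from the list of things; names that differ only in an ending like _2 or _b are one class to them, and where a whole thing is asked for, a point or a joint stands for the part that bears it (a point fixed in the world has none). Each returns a list of dicts, best first, with "p" (0 to 1); they miss things now and then, are a little off and sometimes report something else, mostly with a low value. They report only what shows in the picture. A call takes as long as a camera call.
- bot.regions_of(picture, thing): "region" (420x560 bool, what is visible of it) and "box" ([centre column, centre row, width, height] in pixels, round what is visible of it).
The state is a dict: "time": time; "q": joint angles; "qd": joint speeds; "joint_efforts": joint torques, N m; "ee_pos": TCP position; "tcp_rot": TCP orientation; "wrist_force": force on the tool from outside, world axes, zero at the start; "torque": the same for the moment, N m; "opening": finger opening in m.
Only numpy, scipy, OpenCV 4.12 (cv2) and the standard library are available. Lean on these libraries where they do the work, as an engineer would, in place of code of your own. Each camera call takes 0.05 s, during which the arm holds its last target.

## Working session

There is one attempt and no reset: what is moved stays moved. The work goes in short steps, Python scripts to look and compute and a tool call to move; the robot and the scene stay as the last step left them, time stands still between calls to the robot, and variables do not carry over. Pictures are saved under pics/ and viewed, and the job is handed in when it is done.

Besides the shell and the picture viewer there is one more tool, called after "Call:" as a command line: name --argument value ..., lists and objects as JSON in quotes. step_arm: Moves the arm, as the interface text tells. Its arguments: {"type":"object","properties":{"dr":{"type":"array"},"xyz":{"type":"array"},"gripper":{"type":"array"},"squeeze":{"type":"number"}},"required":["dr","xyz","gripper"]}

```bash
mkdir -p pics
python3 - <<'E'
from workcell import bot
import cv2,numpy as np,pickle
print(bot.get_obs())
d={}
for n in("side","top"):
    c=bot.camera(n); d[n]=c
    cv2.imwrite(f"pics/a_{n}.png",c["image"][:,:,::-1])
    print(n,c["camera_matrix"].tolist(),c["k1"],c["R"].tolist(),c["t"])
    for th in("stamp_mid","bed","blank_top"):
        for r in bot.regions_of(c,th)[:3]: print(th,round(r["p"],2),np.round(r["box"],1),r["region"].sum())
pickle.dump(d,open("a.pkl","wb"))
E
```

```text
{'time': 0.0, 'q': array([-7.42549513e+01,  5.01120981e+00,  1.00309205e+01,  9.50999089e+01,
       -8.20051351e-04,  8.99996783e+01]), 'qd': array([ 0.0758601 , -0.00537843, -0.02102919, -0.02616108, -0.01965128,
       -0.02461724]), 'joint_efforts': array([ 5.96560567e-04, -5.20393896e+01,  4.64795351e+01,  1.64106122e-02,
        9.34140462e-05, -3.07063303e-06]), 'ee_pos': array([ 0.14917382, -0.52912053,  0.23055038]), 'tcp_rot': array([-1.79919802e+02,  8.19600221e-04,  1.57453716e+01]), 'wrist_force': array([-0.4224825 , -0.05817395,  0.02711936]), 'torque': array([-0.01344734,  0.00362714, -0.00997   ]), 'opening': 0.08535975426077048}
side [[462.34316043068395, 0.0, 284.2877287324069], [0.0, 462.34316043068395, 211.3004020103848], [0.0, 0.0, 1.0]] 0.046372017027311835 [[0.9137584758943285, -0.40625332937067804, -0.0019183603711040403], [-0.3257948543155573, -0.729951309621988, -0.6008567204272992], [0.24269973348312274, 0.5496629130261421, -0.7993544404147869]] [-0.50524272  0.21537861  0.8256956 ]
stamp_mid 0.79 [282.9 262.9  23.1  41.5] 744
bed 0.6 [267.8 176.   40.1  37.2] 1296
blank_top 0.66 [272.3 173.4  37.6  34.1] 1290
top [[450.99500598964516, 0.0, 280.83474625527634], [0.0, 450.99500598964516, 203.445016100981], [0.0, 0.0, 1.0]] 0.051439812500884946 [[0.028371298974871364, -0.999318209206176, 0.02362596333358936], [-0.9839652407282261, -0.03208344539683241, -0.1754510118811305], [0.1760893933010236, -0.018269353585448185, -0.9842046313071521]] [-0.00645633  0.54513077  0.91637736]
stamp_mid 0.79 [334.5 225.4  18.3  21.9] 364
bed 0.63 [232.2 196.2  52.3  49.3] 1637
blank_top 0.7 [234.4 191.6  50.5  47.4] 1505
```

```bash
python3 -c "
import cv2
for n in('side','top'):
    i=cv2.imread(f'pics/a_{n}.png'); cv2.imwrite(f'pics/b_{n}.png',cv2.resize(i,(784,588)))"
```

```text
(no output)
```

View pics/a_side.png

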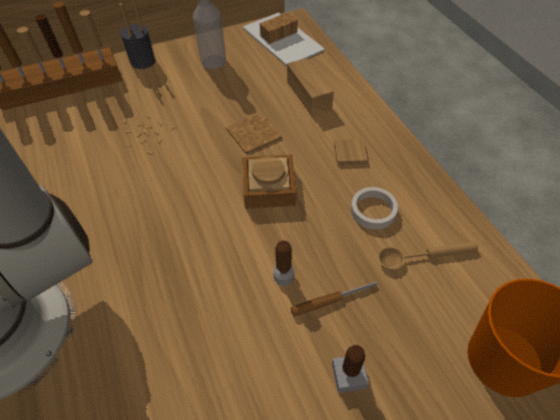

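View pics/a_top.png

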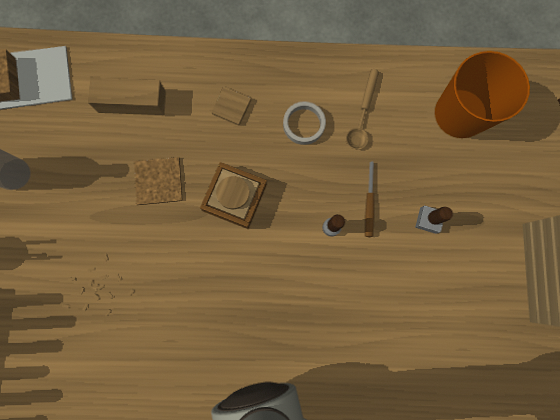

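The side view shows the round-foot stamp at about (284,262), the square-foot one at (350,368), the blank at (268,172) and the cork mat at (254,132). In the top view they are at (334,225), (435,216), (235,192) and (159,181).

```bash
cat > h.py <<'E'
import numpy as np,cv2,pickle
from scipy.optimize import least_squares
def proj(c,X):
    p=np.atleast_2d(X)@c["R"].T+c["t"]; s=p[:,:2]/p[:,2:]; s=s*(1+c["k1"]*(s**2).sum(1,keepdims=True))
    K=c["camera_matrix"]; return s*[K[0,0],K[1,1]]+[K[0,2],K[1,2]]
def onz(c,uv,z):
    f=lambda p: proj(c,[p[0],p[1],z])[0]-uv
    return least_squares(f,[0.45,0]).x
def tri(cs,uvs):
    return least_squares(lambda X: np.concatenate([proj(c,X)[0]-u for c,u in zip(cs,uvs)]),[.45,0,.05]).x
E
python3 - <<'E'
from h import *
d=pickle.load(open("a.pkl","rb"))
S,T=d["side"],d["top"]
for nm,s,t,z in [("mat",(254,132),(159,181),.008),("blank",(268,172),(235,192),.064),("stampfoot",(284,272),(333,227),.014)]:
    print(nm,onz(S,s,z),onz(T,t,z),tri([S,T],[s,t]))
def crop(n,x,y,w,h,k):
    i=d[n]["image"][y:y+h,x:x+w,::-1]; return cv2.resize(i,None,fx=k,fy=k,interpolation=cv2.INTER_CUBIC)
a=[crop("side",255,225,60,65,6),crop("top",300,195,60,65,6)]
cv2.imwrite("pics/c1.png",np.hstack(a))
a=[crop("side",215,105,90,105,4),crop("top",125,140,105,105,4) ]
cv2.imwrite("pics/c2.png",np.hstack(a))
cv2.imwrite("pics/c3.png",crop("top",190,150,90,90,6))
E
```

```text
mat [0.59901337 0.28407303] [0.59417826 0.28203997] [0.59557301 0.28108486 0.01089199]
blank [0.56208116 0.10421384] [0.56359591 0.10768093] [0.56406436 0.10814886 0.05929723]
stampfoot [ 0.50728845 -0.10137039] [ 0.5023322  -0.10670932] [ 0.50350311 -0.10586983  0.02293481]
```

View pics/c1.png

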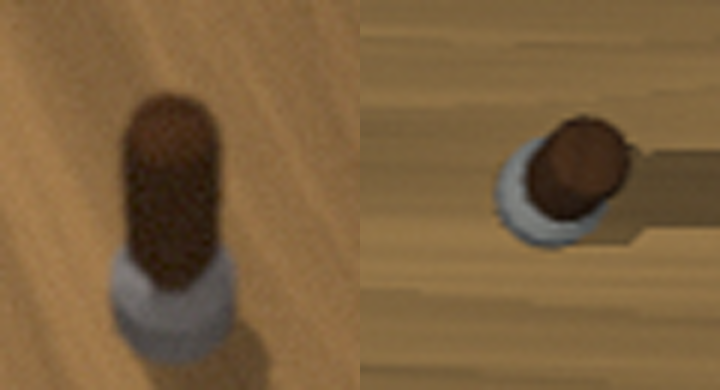

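View pics/c2.png

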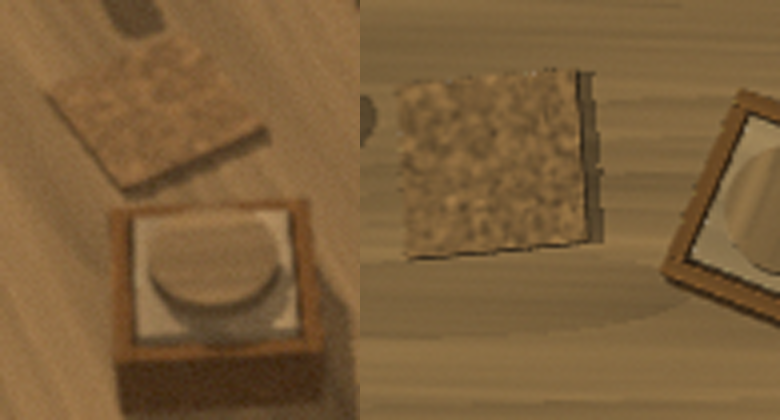

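View pics/c3.png

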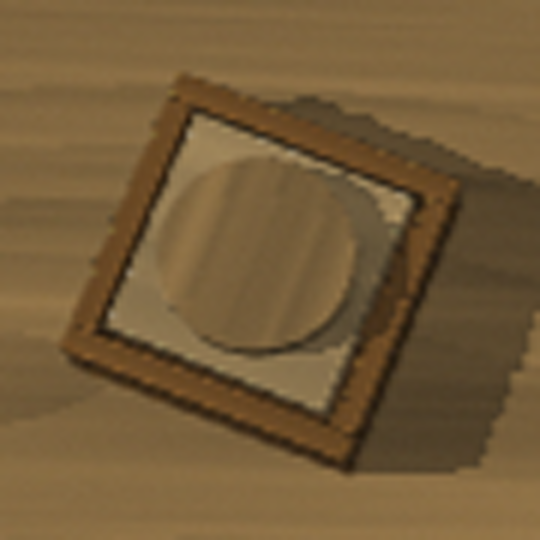

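```bash
cat > ov.py <<'E'
from h import *
d=pickle.load(open("a.pkl","rb"))
S,T=d["side"],d["top"]
th=np.linspace(0,2*np.pi,60)
def circ(x,y,z,r): return np.c_[x+r*np.cos(th),y+r*np.sin(th),0*th+z]
def sq(x,y,z,h,a):
    p=np.array([[1,1],[-1,1],[-1,-1],[1,-1],[1,1]])*h; c,s=np.cos(a),np.sin(a)
    return np.c_[p@np.array([[c,s],[-s,c]])+[x,y],np.full(5,z)]
def draw(c,x,y,w,h,k,polys):
    i=cv2.resize(c["image"][y:y+h,x:x+w,::-1],None,fx=k,fy=k,interpolation=cv2.INTER_CUBIC)
    for P in polys:
        u=(proj(c,P)-[x,y]+.5)*k-.5
        cv2.polylines(i,[np.round(u*8).astype(int)],False,(0,255,0),1,cv2.LINE_AA,3)
    return i
E
python3 - <<'E'
from ov import *
b=onz(T,(232.25,191.75),.064); 
c=[((397,80)),(577,70),(588,242),(410,258)]
m=np.array([onz(T,((u-360-1.5)/4+125,(v-1.5)/4+140),.008) for u,v in c]); print(m,[np.linalg.norm(m[i]-m[i-1]) for i in range(4)])
mc=m.mean(0); e=m[0]-m[1]; ma=np.arctan2(e[1],e[0]); print("mat",mc,ma)
# stamp from top: head centre z=.11 ; foot
hd=onz(T,((590-360-2.5)/6+300,(157-2.5)/6+195),.11); 
ft=onz(T,((550-360-2.5)/6+300,(192-2.5)/6+195),.014); print("head/foot",hd,ft)
hs=onz(S,((171-2.5)/6+255,(130-2.5)/6+225),.11); fs=onz(S,((172-2.5)/6+255,(300-2.5)/6+225),.014);print("side",hs,fs)
print("blank",b)
st=(hd+ft)/2
pol=[circ(*b,.064,.035),sq(*mc,.008,.05,ma),circ(*st,.028,.02),circ(*st,0,.02),circ(*st,.098,.015)]
cv2.imwrite("pics/d1.png",np.hstack([draw(S,255,225,60,65,6,pol),draw(T,300,195,60,65,6,pol)]))
cv2.imwrite("pics/d2.png",np.hstack([draw(S,215,105,90,105,4,pol),draw(T,180,140,105,105,4,pol)]))
E
```

```text
[[0.64112675 0.34102126]
 [0.65069332 0.24193189]
 [0.55258435 0.22935715]
 [0.54045093 0.3255778 ]] [np.float64(0.10185343386439212), np.float64(0.0995500982783671), np.float64(0.09891154155241856), np.float64(0.09698264132466128)]
mat [0.59621384 0.28447202] 1.6670428636419685
head/foot [ 0.50276027 -0.10328812] [ 0.50313162 -0.10284744]
side [ 0.5046813 -0.1038891] [ 0.50372463 -0.10588643]
blank [0.56393933 0.11347642]
```

View pics/d1.png

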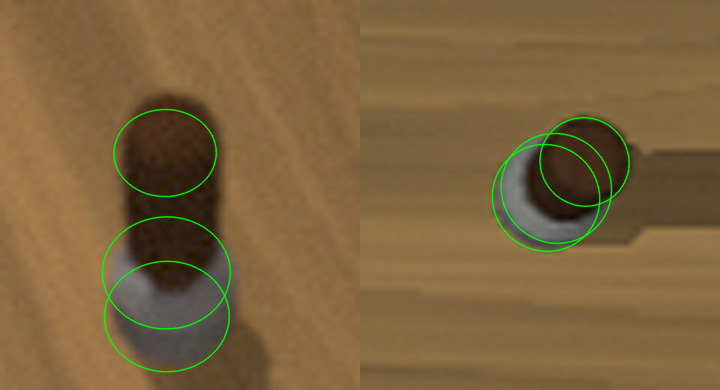

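View pics/d2.png

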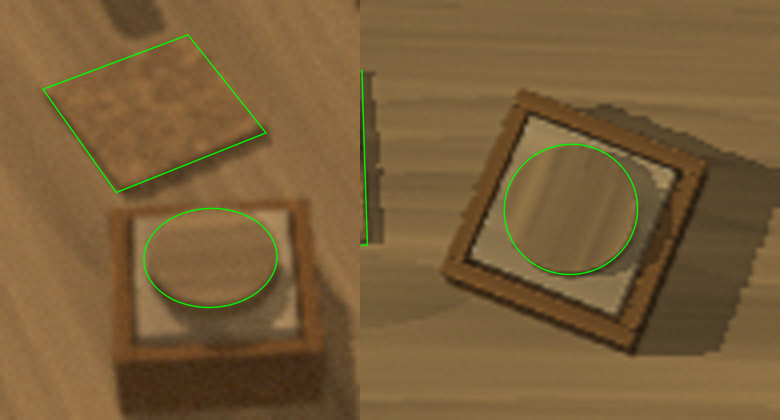

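Call:
step_arm --dr '[[0, 0, -0.14], [0, 0, -0.28], [0, 0, -0.42], [0, 0, -0.56], [0, 0, -0.7], [0, 0, -0.84], [0, 0, -0.98], [0, 0, -1.12]]' --xyz '[[0.9, -0.62, 0], [1.8, -1.24, 0], [2.7, -1.86, 0], [3.6, -2.48, 0], [4.5, -3.1, 0], [5.4, -3.72, 0], [6.3, -4.34, 0], [7.2, -4.96, 0]]' --gripper '[1, 1, 1, 1, 1, 1, 1, 1]'

```text
time: 1.2
ee_pos: [0.3734, -0.2587, 0.2315]
tcp_rot: [180.0, 0.0, 80.2]
wrist_force: [0.8, -1.1, 0.1]
opening: 0.0854
```

```bash
cat > go.py <<'E'
import sys,numpy as np
from scipy.spatial.transform import Rotation as Ro
from workcell import bot
o=bot.get_obs(); R=Ro.from_euler("xyz",o["tcp_rot"],degrees=True)
t=np.array([float(a) for a in sys.argv[1:4]])
print(o["time"],o["ee_pos"],o["tcp_rot"],o["q"].round(1),o["wrist_force"].round(2),o["opening"])
print("units",R.inv().apply(t-o["ee_pos"])/.04)
G=Ro.from_euler("xyz",[180,0,90],degrees=True)
print("rotvec",(R.inv()*G).as_rotvec())
E
python3 go.py .504 -.104 .2
```

```text
1.2 [ 0.37343009 -0.25872959  0.23153916] [1.79960560e+02 1.85368048e-02 8.02378160e+01] [-34.7  -8.1  -2.7  95.4  -0.   65. ] [ 0.82 -1.05  0.11] 0.08537709892235944
units [4.36596537 2.56054403 0.78882933]
rotvec [ 0.00065913  0.00038139 -0.17038213]
```

Call:
step_arm --dr '[[0, 0, -0.05], [0, 0, -0.1], [0, 0, -0.17], [0, 0, -0.17], [0, 0, -0.17], [0, 0, -0.17], [0, 0, -0.17], [0, 0, -0.17]]' --xyz '[[0.8, 0.47, 0.2], [1.6, 0.94, 0.4], [2.5, 1.47, 0.6], [3.3, 1.94, 0.79], [4.0, 2.35, 0.79], [4.37, 2.57, 0.79], [4.37, 2.57, 0.79], [4.37, 2.57, 0.79]]' --gripper '[1, 1, 1, 1, 1, 1, 1, 1]'

```text
time: 2.0
ee_pos: [0.5042, -0.1065, 0.1997]
tcp_rot: [-180.0, 0.0, 89.7]
wrist_force: [0.9, -1.3, -0.2]
opening: 0.0854
```

```bash
python3 go.py .504 -.104 .056
python3 - <<'E'
from workcell import bot
from h import *
d={}
for n in("side","top"):
    c=bot.camera(n);d[n]=c
    e=bot.get_obs()["ee_pos"]
    u=proj(c,e)[0];print(n,u)
    i=c["image"][:,:,::-1].copy()
    x,y=map(int,u); x0,y0=max(x-60,0),max(y-60,0)
    k=cv2.resize(i[y0:y0+130,x0:x0+130],(390,390),interpolation=cv2.INTER_CUBIC)
    cv2.circle(k,(int((u[0]-x0)*3),int((u[1]-y0)*3)),3,(0,255,0),1)
    cv2.imwrite(f"pics/e_{n}.png",k)
cv2.imwrite("pics/e.png",np.hstack([cv2.imread(f"pics/e_{n}.png") for n in d]))
E
```

```text
2.0 [ 0.50416296 -0.10649488  0.19974618] [-1.79980962e+02  1.54724822e-02  8.96808273e+01] [-11.9  -0.3   1.1  91.4  -0.   78.4] [ 0.86 -1.26 -0.15] 0.08542369601120776
units [ 6.33187765e-02 -3.22736355e-03  3.59363873e+00]
rotvec [-0.00033303  0.00026912 -0.00557066]
side [283.21006709 217.06798477]
top [347.45502466 213.28198825]
```

View pics/e.png

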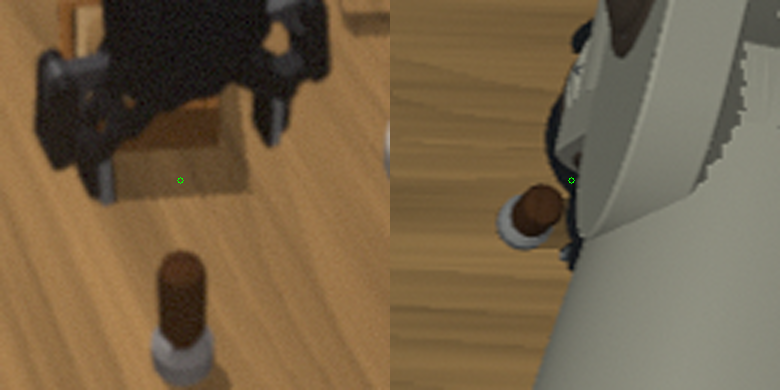

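Call:
step_arm --dr '[[0, 0, 0], [0, 0, 0], [0, 0, 0], [0, 0, 0], [0, 0, 0], [0, 0, 0], [0, 0, 0], [0, 0, 0]]' --xyz '[[0, 0, 0.6], [0, 0, 1.2], [0, 0, 1.8], [0, 0, 2.4], [0, 0, 3.0], [0, 0, 3.4], [0, 0, 3.6], [0, 0, 3.6]]' --gripper '[1, 1, 1, 1, 1, 1, 1, 1]'

```text
time: 2.9
ee_pos: [0.5036, -0.1068, 0.0551]
tcp_rot: [-179.9, -0.0, 89.6]
wrist_force: [-0.4, 0.2, -1.2]
opening: 0.0858
```

```bash
python3 go.py .504 -.104 .056
cat > look.py <<'E'
import sys
from workcell import bot
from h import *
x,y,z,name=float(sys.argv[1]),float(sys.argv[2]),float(sys.argv[3]),sys.argv[4]
d={};im=[]
for n in("side","top"):
    c=bot.camera(n);d[n]=c
    u=proj(c,[x,y,z])[0]
    i=c["image"][:,:,::-1]
    x0,y0=max(int(u[0])-45,0),max(int(u[1])-55,0); print(n,x0,y0)
    im.append(cv2.resize(i[y0:y0+110,x0:x0+90],(400,489),interpolation=cv2.INTER_CUBIC))
pickle.dump(d,open(name+".pkl","wb"))
cv2.imwrite(f"pics/{name}.png",np.hstack(im))
E
python3 look.py .504 -.104 .06 f
```

```text
2.9 [ 0.50360109 -0.10678502  0.05513067] [-1.79932908e+02 -1.20378847e-02  8.95854604e+01] [-12.    0.6 -14.   75.5  -0.   78.4] [-0.43  0.23 -1.24] 0.08580414774037912
units [ 0.06970051  0.00944323 -0.02172972]
rotvec [-0.0011702  -0.00021434 -0.00723496]
side 237 206
top 289 168
```

View pics/f.png

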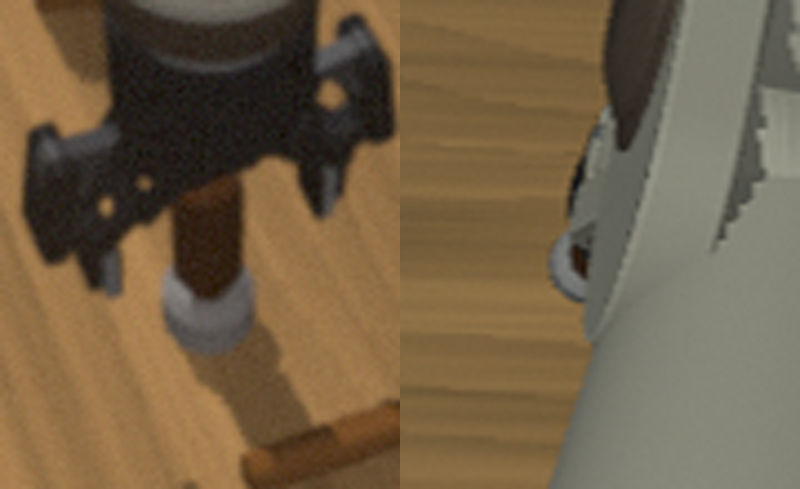

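Call:
step_arm --dr '[[0, 0, 0], [0, 0, 0], [0, 0, 0], [0, 0, 0], [0, 0, 0], [0, 0, 0], [0, 0, 0], [0, 0, 0]]' --xyz '[[0.04, 0, 0], [0.04, 0, 0], [0.04, 0, 0], [0.04, 0, 0], [0.04, 0, 0], [0.04, 0, 0], [0.04, 0, 0], [0.04, 0, 0]]' --gripper '[1, 0.5, 0.2, 0.2, 0.2, 0.2, 0.2, 0.2]' --squeeze 60

```text
time: 3.8
ee_pos: [0.5044, -0.1045, 0.0559]
tcp_rot: [180.0, 0.0, 89.7]
wrist_force: [-1.5, 1.0, 4.6]
opening: 0.0286
```

```bash
python3 go.py .504 -.104 .056; python3 look.py .504 -.104 .06 g
```

```text
3.8 [ 0.50443757 -0.10453647  0.05591977] [1.79992689e+02 1.10405016e-03 8.96589600e+01] [-11.7   0.5 -14.   75.5   0.   78.6] [-1.52  1.    4.56] 0.028642776176813954
units [ 0.01334632 -0.01101874 -0.0020075 ]
rotvec [ 1.27538217e-04  1.96489962e-05 -5.95226880e-03]
side 237 206
top 289 168
```

View pics/g.png

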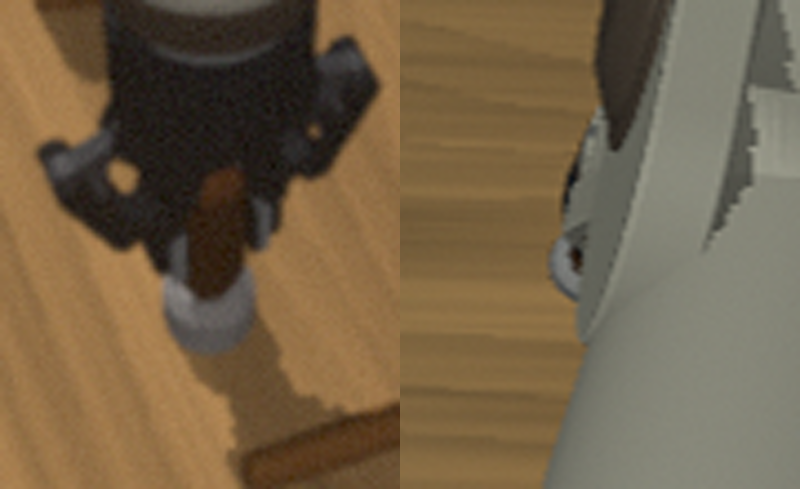

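Call:
step_arm --dr '[[0, 0, 0], [0, 0, 0], [0, 0, 0], [0, 0, 0], [0, 0, 0], [0, 0, 0], [0, 0, 0], [0, 0, 0]]' --xyz '[[0, 0, 0], [0, 0, -0.2], [0, 0, -0.5], [0, 0, -1.0], [0, 0, -1.5], [0, 0, -2.0], [0, 0, -2.4], [0, 0, -2.5]]' --gripper '[0.2, 0.2, 0.2, 0.2, 0.2, 0.2, 0.2, 0.2]'

```text
time: 4.7
ee_pos: [0.5053, -0.1048, 0.1582]
tcp_rot: [179.8, 0.0, 89.7]
wrist_force: [-0.4, 0.2, -3.6]
opening: 0.0289
```

Call:
step_arm --dr '[[0, 0, 0], [0, 0, 0], [0, 0, 0], [0, 0, 0], [0, 0, 0], [0, 0, 0], [0, 0, 0], [0, 0, 0]]' --xyz '[[0.4, 0.11, 0], [1.2, 0.34, 0], [2.2, 0.61, 0], [3.2, 0.89, 0], [4.2, 1.17, 0], [5.0, 1.4, 0], [5.35, 1.5, 0], [5.41, 1.51, 0]]' --gripper '[0.2, 0.2, 0.2, 0.2, 0.2, 0.2, 0.2, 0.2]'

```text
time: 5.5
ee_pos: [0.5661, 0.1129, 0.1549]
tcp_rot: [-179.9, 0.0, 89.8]
wrist_force: [-0.6, -0.6, -3.4]
opening: 0.0286
```

```bash
python3 go.py .5645 .112 .156; python3 look.py .5645 .112 .11 g2;python3 go.py .5645 .112 .156
```

```text
5.5 [0.56610491 0.11288125 0.15487074] [-1.79929927e+02  1.02751027e-02  8.97769824e+01] [ 11.3   7.9   4.8  87.    0.  101.5] [-0.6  -0.6  -3.42] 0.028592108289716152
units [-0.02219238 -0.04007108 -0.0281786 ]
rotvec [-0.00122336  0.00017695 -0.0038925 ]
side 221 98
top 186 131
5.6 [0.56588862 0.11118434 0.1552586 ] [-1.79949974e+02  3.18284100e-02  8.96780130e+01] [ 11.1   7.8   4.8  87.   -0.  101.4] [-0.81  0.15 -2.57] 0.02850834170678968
units [ 0.02018578 -0.03484578 -0.01851569]
rotvec [-0.00087468  0.00055306 -0.00561997]
```

View pics/g2.png

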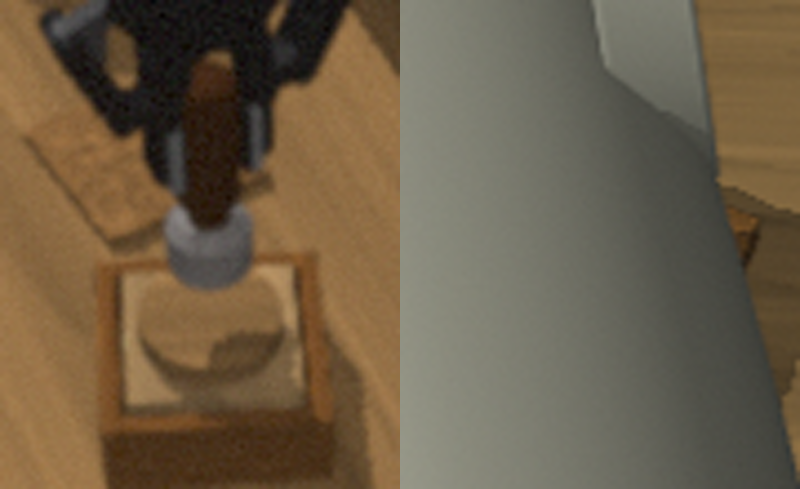

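Call:
step_arm --dr '[[0, 0, 0], [0, 0, 0], [0, 0, 0], [0, 0, 0], [0, 0, 0], [0, 0, 0], [0, 0, 0], [0, 0, 0]]' --xyz '[[0, 0, 0.15], [0, 0, 0.3], [0, 0, 0.45], [0, 0, 0.6], [0, 0, 0.7], [0, 0, 0.8], [0, 0, 0.8], [0, 0, 0.8]]' --gripper '[0.2, 0.2, 0.2, 0.2, 0.2, 0.2, 0.2, 0.2]'

```text
time: 6.4
ee_pos: [0.5661, 0.1115, 0.1237]
tcp_rot: [180.0, 0.0, 89.7]
wrist_force: [-0.5, 0.3, -3.3]
opening: 0.0289
```

```bash
python3 go.py .565 .112 .1125; python3 look.py .5645 .112 .09 g3
```

```text
6.4 [0.56614107 0.11149727 0.12374637] [1.79996939e+02 1.39664146e-03 8.96611506e+01] [ 11.1   7.9   1.3  83.5  -0.  101.5] [-0.47  0.31 -3.28] 0.028887516108182423
units [ 0.01240628 -0.02861552  0.28115748]
rotvec [ 5.33599673e-05  2.45339210e-05 -5.91403789e-03]
side 222 105
top 186 133
```

View pics/g3.png

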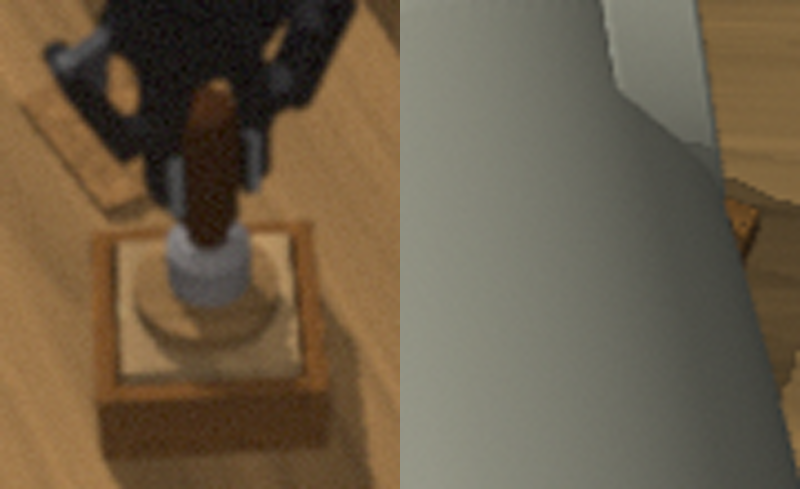

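Call:
step_arm --dr '[[0, 0, 0], [0, 0, 0], [0, 0, 0], [0, 0, 0], [0, 0, 0], [0, 0, 0], [0, 0, 0], [0, 0, 0]]' --xyz '[[0, 0, 0.03], [0, 0, 0.06], [0, 0, 0.09], [0, 0, 0.12], [0, 0, 0.15], [0, 0, 0.18], [0, 0, 0.18], [0, 0, 0.18]]' --gripper '[0.2, 0.2, 0.2, 0.2, 0.2, 0.2, 0.2, 0.2]'

```text
time: 7.3
ee_pos: [0.5662, 0.1115, 0.1168]
tcp_rot: [180.0, -0.0, 89.7]
wrist_force: [-1.8, -1.3, 4.5]
opening: 0.0286
```

Call:
step_arm --dr '[[0, 0, 0], [0, 0, 0], [0, 0, 0], [0, 0, 0], [0, 0, 0], [0, 0, 0], [0, 0, 0], [0, 0, 0]]' --xyz '[[0, 0, 0.02], [0, 0, 0.04], [0, 0, 0.06], [0, 0, 0.07], [0, 0, 0.08], [0, 0, 0.08], [0, 0, 0.08], [0, 0, 0.08]]' --gripper '[0.2, 0.2, 0.2, 0.2, 0.2, 0.2, 0.2, 0.2]'

```text
time: 8.1
ee_pos: [0.5662, 0.1115, 0.1137]
tcp_rot: [180.0, -0.0, 89.7]
wrist_force: [-2.7, 0.4, 6.7]
opening: 0.0289
```

```bash
python3 go.py .565 .112 .1125; python3 look.py .5645 .112 .09 g4
```

```text
8.1 [0.5662293  0.11149431 0.11370035] [ 1.79969479e+02 -9.39649760e-03  8.96553850e+01] [ 11.1   7.9   0.3  82.3   0.  101.5] [-2.66  0.39  6.69] 0.028896610931353674
units [ 0.01245223 -0.030824    0.0299943 ]
rotvec [ 0.00053318 -0.0001624  -0.00601471]
side 222 105
top 186 133
```

View pics/g4.png

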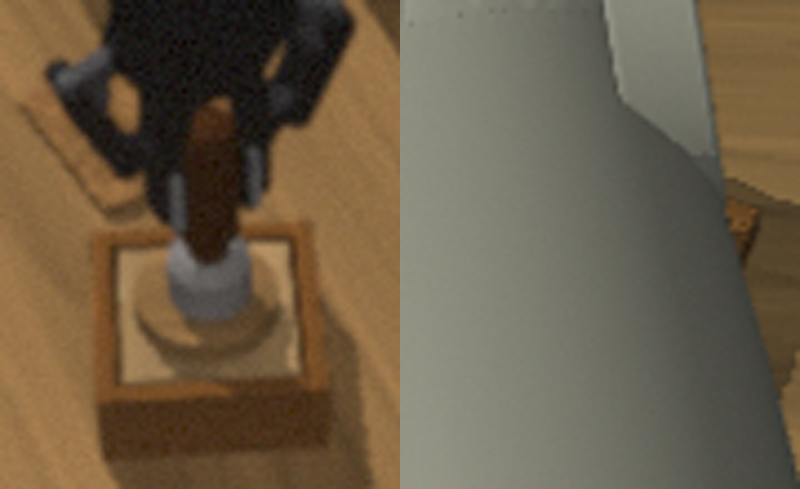

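Call:
step_arm --dr '[[0, 0, 0], [0, 0, 0], [0, 0, 0], [0, 0, 0], [0, 0, 0], [0, 0, 0], [0, 0, 0], [0, 0, 0]]' --xyz '[[0, 0, 0.02], [0, 0, 0.04], [0, 0, 0.04], [0, 0, 0.04], [0, 0, 0.04], [0, 0, 0.04], [0, 0, 0.04], [0, 0, 0.04]]' --gripper '[0.2, 0.2, 0.2, 0.2, 0.2, 0.2, 0.2, 0.2]'

```text
time: 9.0
ee_pos: [0.5662, 0.1115, 0.1123]
tcp_rot: [180.0, -0.0, 89.7]
wrist_force: [-3.4, 0.0, 7.8]
opening: 0.0287
```

Call:
step_arm --dr '[[0, 0, 0], [0, 0, 0], [0, 0, 0], [0, 0, 0], [0, 0, 0], [0, 0, 0], [0, 0, 0], [0, 0, 0]]' --xyz '[[0, 0, -0.08], [0, 0, -0.16], [0, 0, -0.28], [0, 0, -0.45], [0, 0, -0.7], [0, 0, -0.95], [0, 0, -1.15], [0, 0, -1.25]]' --gripper '[0.2, 0.2, 0.2, 0.2, 0.2, 0.2, 0.2, 0.2]'

```text
time: 9.8
ee_pos: [0.5665, 0.1115, 0.1629]
tcp_rot: [179.9, -0.0, 89.7]
wrist_force: [0.2, 0.2, -2.6]
opening: 0.0288
```

```bash
python3 go.py .5975 .284 .16; python3 look.py .5645 .112 .11 g5; python3 go.py .5975 .284 .16
```

```text
9.8 [0.56649147 0.11152741 0.16294737] [ 1.79927024e+02 -1.14862726e-02  8.96558702e+01] [ 11.1   7.8   5.6  87.7  -0.  101.5] [ 0.24  0.15 -2.58] 0.028830553838756563
units [4.31637825 0.74920624 0.07550384]
rotvec [ 0.00127427 -0.00019665 -0.00600633]
side 221 98
top 186 131
9.9 [0.56646302 0.1115485  0.16247749] [ 1.79936267e+02 -1.28040327e-02  8.96544291e+01] [ 11.1   7.8   5.5  87.7  -0.  101.5] [-0.87 -0.23 -2.88] 0.02865658948805064
units [4.31587503 0.74983729 0.06373595]
rotvec [ 0.00111303 -0.00022012 -0.00603147]
```

View pics/g5.png

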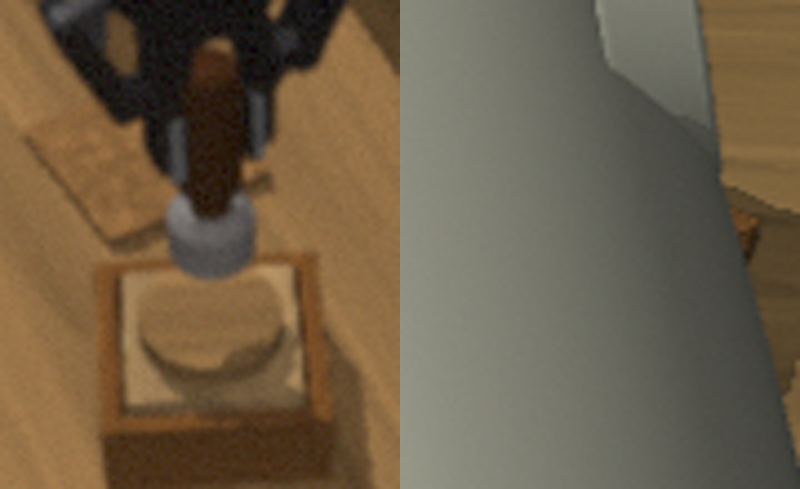

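Call:
step_arm --dr '[[0, 0, 0], [0, 0, 0], [0, 0, 0], [0, 0, 0], [0, 0, 0], [0, 0, 0], [0, 0, 0], [0, 0, 0]]' --xyz '[[0.3, 0.05, 0], [0.9, 0.16, 0], [1.7, 0.3, 0], [2.5, 0.43, 0], [3.3, 0.57, 0], [4.0, 0.69, 0], [4.25, 0.74, 0], [4.32, 0.75, 0]]' --gripper '[0.2, 0.2, 0.2, 0.2, 0.2, 0.2, 0.2, 0.2]'

```text
time: 10.7
ee_pos: [0.5968, 0.2856, 0.1606]
tcp_rot: [-179.9, 0.0, 89.8]
wrist_force: [0.5, -0.1, -2.3]
opening: 0.0287
```

Call:
step_arm --dr '[[0, 0, 0], [0, 0, 0], [0, 0, 0], [0, 0, 0], [0, 0, 0], [0, 0, 0], [0, 0, 0], [0, 0, 0]]' --xyz '[[0, 0, 0.3], [0, 0, 0.6], [0, 0, 1.0], [0, 0, 1.4], [0, 0, 1.8], [0, 0, 2.1], [0, 0, 2.25], [0, 0, 2.25]]' --gripper '[0.2, 0.2, 0.2, 0.2, 0.2, 0.2, 0.2, 0.2]'

```text
time: 11.5
ee_pos: [0.5966, 0.2834, 0.0705]
tcp_rot: [-179.9, 0.0, 89.6]
wrist_force: [-0.5, 1.1, -3.0]
opening: 0.0287
```

```bash
python3 look.py .597 .284 .05 g6; python3 go.py .5975 .284 .064
```

```text
side 207 64
top 108 120
11.6 [0.59737888 0.28398287 0.07225669] [ 1.79964096e+02 -1.79535485e-02  8.96403788e+01] [ 25.4  20.   10.2  80.1   0.  115.8] [-0.53  0.27 -2.67] 0.02838046838885838
units [0.00038256 0.00289595 0.20641927]
rotvec [ 0.00062762 -0.00031138 -0.00627667]
```

View pics/g6.png

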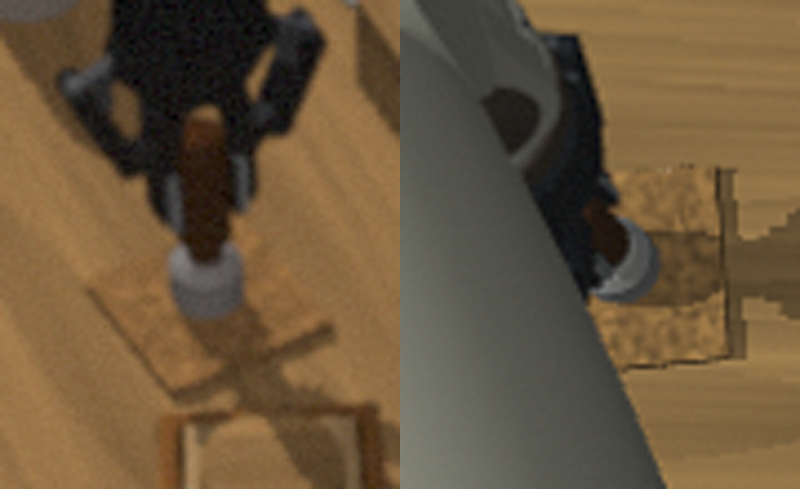

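Call:
step_arm --dr '[[0, 0, 0], [0, 0, 0], [0, 0, 0], [0, 0, 0], [0, 0, 0], [0, 0, 0], [0, 0, 0], [0, 0, 0]]' --xyz '[[0, 0, 0.05], [0, 0, 0.1], [0, 0, 0.13], [0, 0, 0.15], [0, 0, 0.17], [0, 0, 0.19], [0, 0, 0.19], [0, 0, 0.19]]' --gripper '[0.2, 0.2, 0.2, 0.2, 0.2, 0.2, 0.2, 0.2]'

```text
time: 12.4
ee_pos: [0.5971, 0.2841, 0.0641]
tcp_rot: [-180.0, 0.0, 89.7]
wrist_force: [-0.3, 0.6, -3.3]
opening: 0.0284
```

Not yet in contact; lower slowly a little more.

Call:
step_arm --dr '[[0, 0, 0], [0, 0, 0], [0, 0, 0], [0, 0, 0], [0, 0, 0], [0, 0, 0], [0, 0, 0], [0, 0, 0]]' --xyz '[[0, 0, 0.01], [0, 0, 0.02], [0, 0, 0.03], [0, 0, 0.04], [0, 0, 0.04], [0, 0, 0.04], [0, 0, 0.04], [0, 0, 0.04]]' --gripper '[0.2, 0.2, 0.2, 0.2, 0.2, 0.2, 0.2, 0.2]'

```text
time: 13.2
ee_pos: [0.5972, 0.2842, 0.0639]
tcp_rot: [179.9, -0.0, 89.7]
wrist_force: [-3.3, -0.5, 8.4]
opening: 0.0286
```

Call:
step_arm --dr '[[0, 0, 0], [0, 0, 0], [0, 0, 0], [0, 0, 0], [0, 0, 0], [0, 0, 0], [0, 0, 0], [0, 0, 0]]' --xyz '[[0, 0, -0.02], [0, 0, -0.02], [0, 0, -0.02], [0, 0, -0.02], [0, 0, -0.02], [0, 0, -0.02], [0, 0, -0.02], [0, 0, -0.02]]' --gripper '[0.2, 0.2, 0.45, 0.6, 0.8, 1, 1, 1]'

```text
time: 14.0
ee_pos: [0.5972, 0.2841, 0.0632]
tcp_rot: [-180.0, 0.0, 89.7]
wrist_force: [-0.0, -0.1, -0.3]
opening: 0.0855
```

```bash
python3 look.py .597 .284 .05 g7; python3 go.py .5975 .284 .064
```

```text
side 207 64
top 108 120
14.1 [0.59718181 0.28410028 0.0632811 ] [ 1.79998278e+02 -8.52583173e-04  8.96562441e+01] [ 25.4  20.2   9.4  79.2   0.  115.8] [-0.19 -0.55 -0.26] 0.08532222221861799
units [-0.00245895  0.00797026 -0.01797224]
rotvec [ 3.00996751e-05 -1.47901784e-05 -5.99967301e-03]
```

View pics/g7.png

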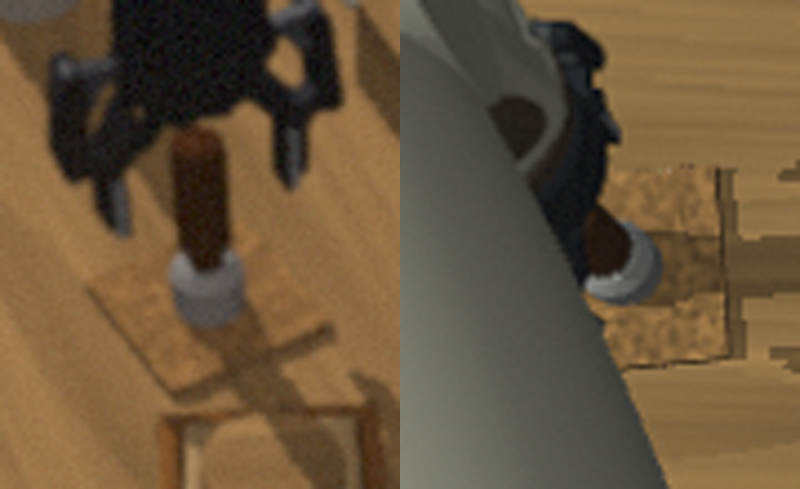

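Standing upright and free on the mat. Retreat straight up, then aside for a clear view.

Call:
step_arm --dr '[[0, 0, 0], [0, 0, 0], [0, 0, 0], [0, 0, 0], [0, 0, 0], [0, 0, 0], [0, 0, 0], [0, 0, 0]]' --xyz '[[0, 0, -0.2], [0, 0, -0.6], [0, 0, -1.1], [0, 0, -1.7], [0, 0, -2.3], [0, 0, -2.9], [0, 0, -3.3], [0, 0, -3.4]]' --gripper '[1, 1, 1, 1, 1, 1, 1, 1]'

```text
time: 14.9
ee_pos: [0.5979, 0.2844, 0.2032]
tcp_rot: [179.8, -0.1, 89.7]
wrist_force: [0.6, 0.3, -0.4]
opening: 0.0855
```

Call:
step_arm --dr '[[0, 0, 0], [0, 0, 0], [0, 0, 0], [0, 0, 0], [0, 0, 0], [0, 0, 0], [0, 0, 0], [0, 0, 0]]' --xyz '[[-0.6, -0.4, 0], [-1.5, -1.0, 0], [-2.5, -1.7, 0], [-3.5, -2.4, 0], [-4.5, -3.1, 0], [-5.5, -3.8, 0], [-6.0, -4.2, 0], [-6.0, -4.2, 0]]' --gripper '[1, 1, 1, 1, 1, 1, 1, 1]'

```text
time: 15.7
ee_pos: [0.4261, 0.0432, 0.2001]
tcp_rot: [179.9, 0.0, 89.5]
wrist_force: [0.6, 1.1, 0.4]
opening: 0.0856
```

```bash
python3 look.py .597 .284 .05 g8
python3 - <<'E'
from ov import *
import pickle
d=pickle.load(open("g8.pkl","rb"));S,T=d["side"],d["top"]
m=(.5962,.2845)
pol=[circ(.597,.284,.106,.015),circ(.597,.284,.008,.02),sq(*m,.008,.05,1.667),circ(.564,.1125,.064,.035)]
cv2.imwrite("pics/g9.png",np.hstack([draw(S,205,65,95,140,4,pol),draw(T,120,125,95,140,4,pol)]))
E
```

```text
side 207 64
top 108 120
```

View pics/g9.png

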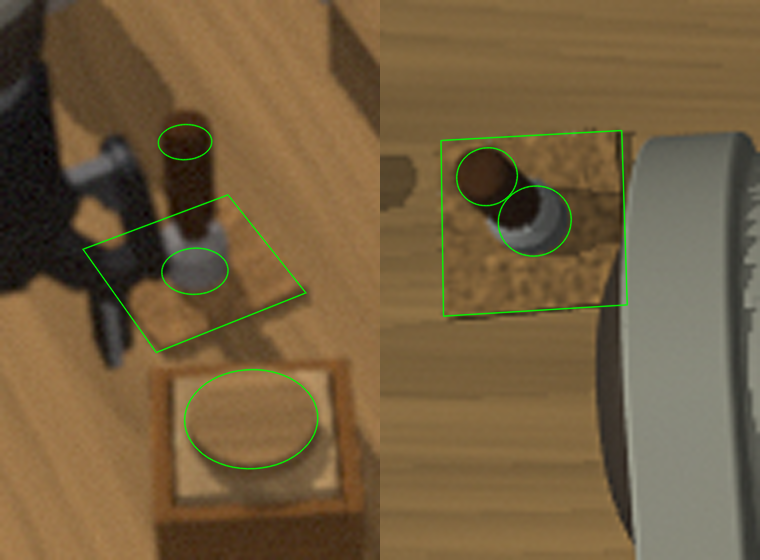

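The stamp stands upright at the middle of the mat: in the top view the model circles fit its head at (487,177) and its foot at (535,220). The blank is up at rest height in the side view.

```bash
python3 -c "
from workcell import bot
print(bot.get_obs()['wrist_force'],bot.get_obs()['qd'].round(2)); print(bot.job_done())"
```

```text
[-0.48965854  0.38925254 -0.31541494] [ 1.33  1.84  0.94 -0.37  0.03  0.2 ]
the job is handed in; nothing more can be done
None
```

I stamped the blank with the round-footed stamp, stood it upright on the cork mat, let go and handed the job in about 16 s into the 51 s. No verdict is reported, so everything below comes from my own checks.

- **Press:** I gripped the handle at 60 N and pressed straight down within a few millimetres of the blank's middle. The wrist force peaked at about 11 N. Going by the spring figures and how far the tool sank, that is about 8 mm of bed travel. It stayed past 5 mm for over 1 s, well above the 0.3 s needed.
- **Lift:** I raised it 50 mm straight up, and the picture showed the stamp upright over the middle.
- **Final check:** The last top picture shows the stamp upright within a few millimetres of the mat's centre. The blank looks back at its rest height in the side picture. The gripper is open and clear, with wrist force near zero.

**Loose ends:**
- The two cameras disagreed by about 2 mm, within their stated calibration.
- The top view of the blank was hidden by the arm during the press, so I judged centring there from the side view and the tool position.
- When setting the stamp down, it met the mat with about 11 N. I eased off slightly before opening the fingers.
- The arm was still settling slightly (under 2 degrees/s) when I handed in, well away from the stamp.

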